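# Index the die carriage one hole along and hold the lock pin home

## Robot

A 7-joint arm with a two-finger parallel gripper is mounted at the origin on the work surface. World frame = base frame: x ahead of the robot, y to its left, z up, the work surface at z = 0. Lengths are in m, angles in rad, forces in N, time in s.
With the tool pointing down it reaches from about 0.4 to 0.875 m from the base axis. Payload 6.5 kg.
Tool frame: the origin (TCP) lies at the very end of the fingers, on their centre line; the grasp point (between the pads) lies 19 mm behind it; z points along the fingers, y is the direction in which the jaws open and shut (so a half turn about z gives the same grasp; the last joint's range is limited). The gripper opens to 88 mm and grips with 3 to 60 N. Pads are 18 mm wide; open, the fingers measure 123 mm over their backs; the gripper's body (75 mm by 187 mm) begins 45 mm behind the grasp point.
Start: joints at [-1.335, 0.536, -0.004, 1.538, 0.003, 1.067, -0.071], TCP at [0.193, 0.621, 0.239] pointing down, gripper open.
Joint ranges: [-2.7, 2.7], [-0.37, 2.16], [-1.27, 1.26], [0.24, 2.4], [-1.31, 4.45], [0.19, 1.91], [-2.76, 2.76]. Speed limits (rad/s): [2.39, 2.39, 3.14, 3.14, 3.14, 3.14, 3.14].

## Interface

Orientations are given as [roll, pitch, yaw] about the fixed x, y, z axes, in that order (R = Rz(yaw) Ry(pitch) Rx(roll)).
In Python, from cell import r gives the robot as it stands. The module is installed in compiled form; this text tells all that it offers.
- The arm moves only by the tool send_rows, never from a script. Its argument "steps" is a list of rows, each an object of numbers: "x", "y", "z": the shift along the tool's x, y, z normalised to -1 to 1, where 1 is 0.12 m; "wx", "wy", "wz": the turn, a rotation vector about the tool's x, y, z normalised to -1 to 1, where 1 is 120 degrees. In form: [{"x": .., "y": .., "z": .., "wx": .., "wy": .., "wz": ..}, ...]. A call has 1 to 12 rows; each row is the pose to reach, as a shift and turn from the pose measured when the call began, along the tool's axes at that moment; what a row does not reach only later rows make up. A row lasts 1/10 s, in which the tool goes at most 50 mm and 8.59 degrees, less where a joint would pass 70% of its speed; a pose out of reach is approached as far as the arm can. A call with a number of a shift or a turn outside -1 to 1 is refused whole. A call with a gripper value outside its range is refused whole. "claw" is the opening, from 0 (shut) to 1 (fully open), set as the call begins (left out, the last holds). The fingers move at their own pace and stop on an object; "newtons" is the grip in N (left out, the last holds). Time passes only in rows, so rows that repeat a pose let the fingers close. It gives the time, the measured TCP pose, the force and the opening at its end, in the units of the state.
- r.state(): the state, without advancing time (a new reading comes with each control period).
- r.get_image(name): name is "scene" or "top"; returns the picture (480x640x3 uint8, red, green, blue); there is no depth.
- r.camera_model(name): a dict with "fx", "fy", "cx", "cy" (pixels), "R" (3x3) and "t" (3): a world point X has camera coordinates R X + t. Camera axes: x right, y down, z forward; pixel columns grow to the right and rows downward; lengths in m; the calibration is good to about 2 mm. A picture is of the moment at which its call begins. camera_model takes no time and is no camera call.
- r.finish_job(): hands the job in, once; it reports no verdict.
The state is a dict: "time": time; "joint_positions": joint angles; "qvel": joint speeds; "joint_torque": joint torques, N m; "ee_pos": TCP position; "eef_rot": TCP orientation; "contact_force": force on the tool from outside, world axes, zero at the start; "ft_torque": the same for the moment, N m; "width": finger opening in m.
Only numpy, scipy, OpenCV 4.12 (cv2) and the standard library are available. Lean on these libraries where they do the work, as an engineer would, in place of code of your own. Each camera call takes 0.05 s, during which the arm holds its last target.

## Task

The blue die carriage is locked to its drilled strip by a spring plunger: turn the black knob so its red end faces the white mark, pull the knob up, and slide the carriage to the very next hole towards the post with the black ball cage. Let the pin go fully home in that hole and finish while still holding the knob between the fingers, with the pin fully down; do not disturb the loose things around the fixture.

Things in the scene. Friction and masses are not known exactly. Their poses are not given: they have to be found in the camera images.
- fixture: Fixed steel base plate, 180 x 420 mm and 20 mm thick, on the table; origin at the centre of its underside, x across it, y along the slide, z up. Along y, 35 mm towards -x from its centre line, runs an aluminium strip with its top 34 mm above the table and five 10.5 mm square holes at y = -90, -45, 0, 45, 90 mm. Carriage and pin start at the middle hole.
- grip: Black bar knob on the plunger, 40 mm long, 12 mm thick, 30 mm high, with one red end; origin at its centre (98 mm above the table with the pin down), its -x axis points along the bar to the red end, z up. Pinch it from above across its 12 mm thickness (its y). It turns, lifts and moves with the carriage. Under it is a brass cross bar 47 mm long.
- mark (a point): White mark on top of the blue carriage plate, 31 mm from the knob axis on the fixture's -x side, 53 mm above the table. Around the knob axis the carriage has two dark curved claws, out to 27 mm and 73.5 mm above the table; keep the fingertips above them. The steel die insert on the carriage is lower than 75 mm.
- knob (a joint): Turn of the knob about the vertical, rad, counter-clockwise from above positive; 0 when the red end faces the white mark (towards -x of the fixture). Starts at 0.7 to 1.25, so it is to be turned clockwise; a stop at -0.05. Above about 0.2 the claws catch the cross bar and the knob lifts only 2.5 mm. Turns with slight friction and stays where left.
- plunger (a joint): Lift of knob and pin above fully home, m: 0 = home, 0.018 = upper stop. A spring pushes it down with 2.5 N at home and 7 N at the top; the moving parts weigh 1.3 N more. At home it stands on a hard stop. The pin reaches 10 mm into a hole, so it is clear of the strip above 0.010; between holes it would rest on the strip at 0.010.
- carriage (a joint): Slide of the carriage along the fixture's +y, m; 0 = the middle hole (start), +0.045 and -0.045 = the next holes either way, stops at +-0.1. Moves with about 2 N of friction once the pin is clear; stays where left.
- cage_post: Fixed steel guide post, 108 mm tall, standing on the base plate at one end (either end), wearing a black ball cage 33 mm across over a white washer; origin at the centre of its underside. The carriage is to go towards this post: towards +y of the fixture if the post is on its +y side, else towards -y.
- plain_post: Fixed bare steel guide post with a coil spring, 108 mm tall, at the other end of the base plate; origin at the centre of its underside.
- hole_left (a point): Centre of the mouth of the next hole on the fixture's +y side, on top of the strip.
- hole_right (a point): Centre of the mouth of the next hole on the fixture's -y side, on top of the strip.
- bush: Bystander: loose brass bush, 36 mm across, 30 mm high, near the fixture; origin under its centre. Leave alone.
- oil: Bystander: small amber oil bottle, 40 mm across, 75 mm tall; origin under its centre. Leave alone.
- driver: Bystander: screwdriver 150 mm long lying on the table; its x axis along it. Leave alone.

How it is judged:
By the outcome, as a careful person would: the job done as asked, in the order asked, and still so for the second after the job is handed in, while the arm keeps its last pose, push and grip.
It also fails if it takes over 38 s, if anything falls off the work surface, if the arm or the gripper's body presses on something with over 40 N, if the wrist force passes 120 N, or if a joint passes its speed limit or range.

## Working session

There is one attempt and no reset: what is moved stays moved. The work goes in short steps, Python scripts to look and compute and a tool call to move; the robot and the scene stay as the last step left them, time stands still between calls to the robot, and variables do not carry over. Pictures are saved under pics/ and viewed, and the job is handed in when it is done.

Besides the shell and the picture viewer there is one more tool, called after "Call:" in YAML: its name, and indented under it one key for each argument. send_rows: Moves the arm, as the interface text tells. Its arguments: {"type":"object","properties":{"steps":{"type":"array"},"claw":{"type":"number"},"newtons":{"type":"number"}},"required":["steps"]}

```bash
mkdir -p pics; python3 - <<'E'
from cell import r
import cv2
for n in("scene","top"):
    cv2.imwrite(f"pics/{n}0.png",cv2.cvtColor(r.get_image(n),cv2.COLOR_RGB2BGR))
    c=r.camera_model(n);print(n,c)
s=r.state();print({k:s[k] for k in("time","ee_pos","eef_rot","contact_force","width")})
E
```

```text
scene {'fx': 580.8545399352244, 'fy': 580.8545399352244, 'cx': 324.71361299954515, 'cy': 233.58705869201836, 'R': array([[-0.27967207,  0.9600704 , -0.00695406],
       [ 0.56555656,  0.15888703, -0.80925934],
       [-0.77584103, -0.23026015, -0.58741038]]), 't': array([ 0.13893036, -0.28289874,  1.43346037])}
top {'fx': 494.8488896879368, 'fy': 494.8488896879368, 'cx': 314.9040037092671, 'cy': 239.40165504566394, 'R': array([[-0.01059011, -0.999943  ,  0.00135537],
       [-0.98599881,  0.01021683, -0.16643907],
       [ 0.16641573, -0.003099  , -0.98605081]]), 't': array([0.03051637, 0.59977794, 0.82283846])}
{'time': 0.1, 'ee_pos': array([0.193064  , 0.62010728, 0.23793579]), 'eef_rot': array([-3.14007848e+00,  1.26971968e-04,  2.83987304e+00]), 'contact_force': array([-0.25173847, -0.51963596,  0.59294899]), 'width': 0.08788589593391398}
```

View pics/scene0.png

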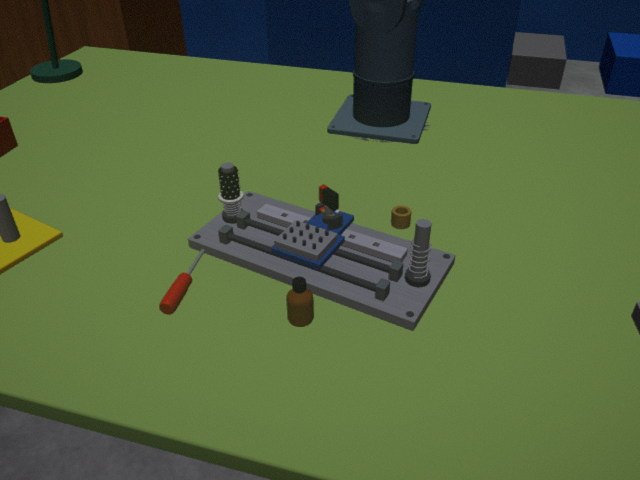

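View pics/top0.png

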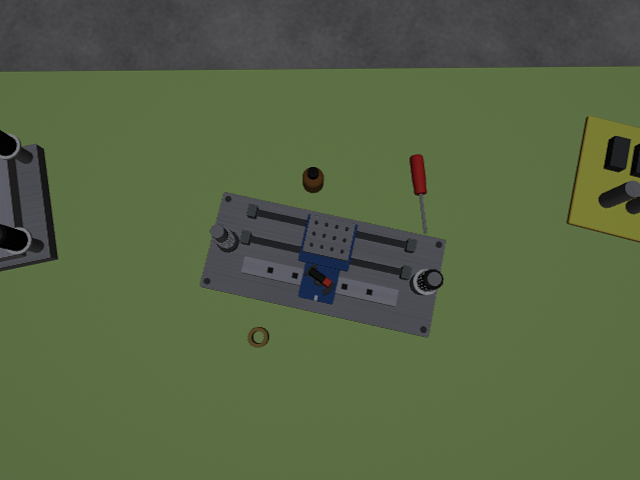

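The two views agree. In the top picture, up is world +x and left is +y. The fixture is at about (325,262), and the caged post at (430,281) is on its world -y side. The strip is on the robot side, so fixture +y is roughly world +y and the carriage goes to -0.045. The knob is at about (320,277), with its red end to the lower right. Next I'll measure precisely.

```bash
cat > h.py <<'E'
import numpy as np,cv2
from cell import r
def ray(n,u,v,z):
    c=r.camera_model(n);R=np.array(c["R"]);t=np.array(c["t"])
    o=-R.T@t; d=R.T@np.array([(u-c["cx"])/c["fx"],(v-c["cy"])/c["fy"],1])
    return o+d*(z-o[2])/d[2]
def proj(n,X):
    c=r.camera_model(n);p=np.array(c["R"])@np.array(X)+c["t"]
    return np.array([c["fx"]*p[0]/p[2]+c["cx"],c["fy"]*p[1]/p[2]+c["cy"]])
E
python3 - <<'E'
from h import *
im=cv2.imread("pics/top0.png")
g=cv2.convertScaleAbs(im[180:345,195:455],alpha=2.2)
cv2.imwrite("pics/top0z.png",cv2.resize(g,None,fx=3,fy=3,interpolation=cv2.INTER_CUBIC))
g=cv2.convertScaleAbs(im[255:310,290:380],alpha=2.5)
cv2.imwrite("pics/top0k.png",cv2.resize(g,None,fx=8,fy=8,interpolation=cv2.INTER_CUBIC))
im=cv2.imread("pics/scene0.png")
g=cv2.convertScaleAbs(im[170:260,290:390],alpha=2.5)
cv2.imwrite("pics/sc0k.png",cv2.resize(g,None,fx=6,fy=6,interpolation=cv2.INTER_CUBIC))
E
```

```text
(no output)
```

View pics/top0z.png

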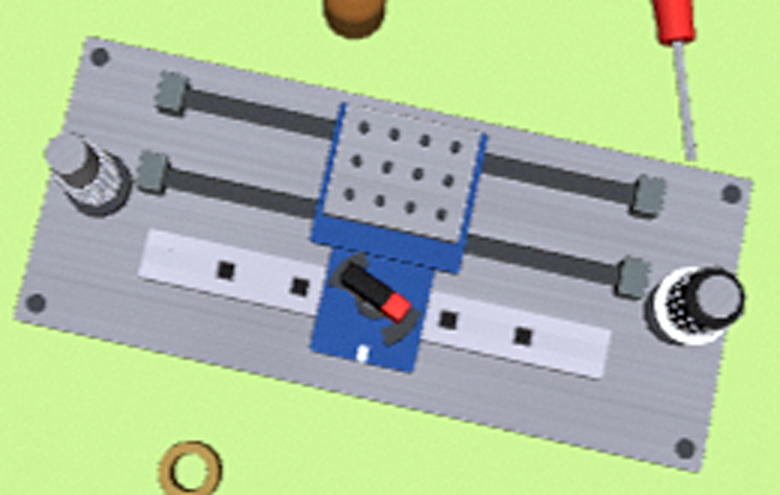

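View pics/top0k.png

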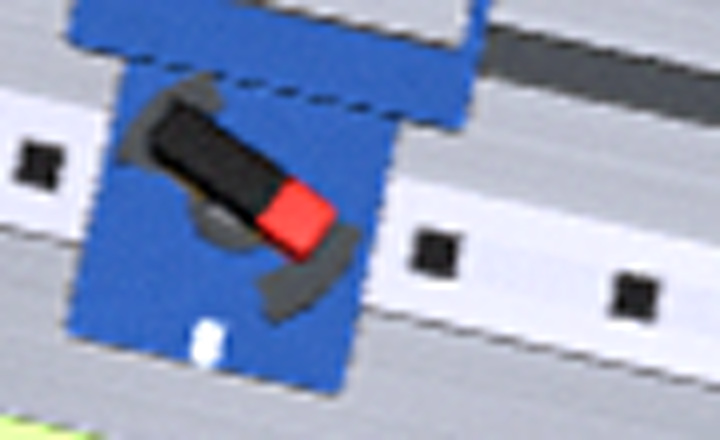

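View pics/sc0k.png

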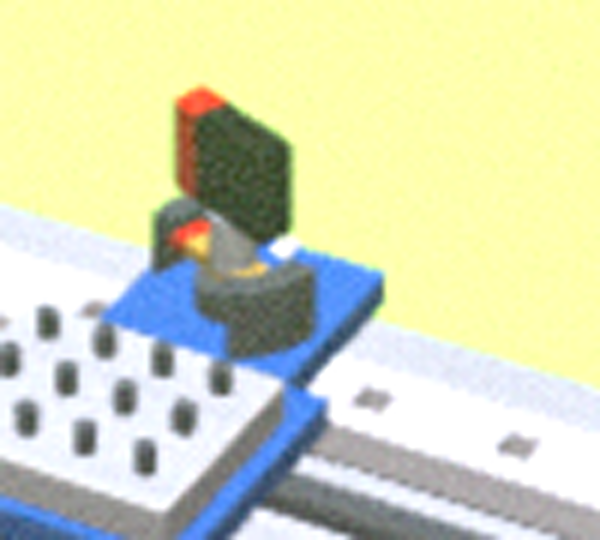

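```bash
python3 - <<'E'
from h import *
im=cv2.cvtColor(cv2.imread("pics/top0.png"),cv2.COLOR_BGR2GRAY)
def u3(U,V):return (U+.5)/3-.5+195,(V+.5)/3-.5+180
def u8(U,V):return (U+.5)/8-.5+290,(V+.5)/8-.5+255
H=[]
for p in[(226,270),(299,286),(448,319),(523,335)]:
    u,v=u3(*p);u0,v0=int(round(u)),int(round(v))
    w=im[v0-4:v0+5,u0-4:u0+5].astype(float);w=np.clip(np.median(im[v0-6:v0+7,u0-6:u0+7])*0.8-w,0,None)
    yy,xx=np.mgrid[v0-4:v0+5,u0-4:u0+5];uu,vv=(w*xx).sum()/w.sum(),(w*yy).sum()/w.sum()
    X=ray("top",uu,vv,.034);H.append(X);print("hole",uu,vv,X)
H=np.array(H);print(np.linalg.norm(np.diff(H,axis=0),axis=1))
m=H.mean(0);d=H[0]-H[3];print("mid",m,"fixture yaw",np.arctan2(-d[0],d[1]))
C=np.array([ray("top",*u3(*p),.02) for p in[(90,38),(750,180),(700,470),(17,318)]]);print(C,C.mean(0))
d=C[0]+C[3]-C[1]-C[2];yaw=np.arctan2(-d[0],d[1]);print("plate yaw",yaw)
ex=np.array([np.cos(yaw),np.sin(yaw),0]);print("axis from plate",C.mean(0)-.035*ex)
K=np.array([ray("top",*u8(*p),.113) for p in[(175,98),(335,212),(302,262),(152,148)]]);print("knob",K.mean(0),[np.linalg.norm(K[i]-K[i-1]) for i in range(4)])
d=K[1]+K[2]-K[0]-K[3];ang=np.arctan2(d[1],d[0]);print("red dir",ang,"joint",(ang-yaw-np.pi+np.pi)%(2*np.pi)-np.pi)
print("mark",ray("top",*u8(208,343),.053), "exp",m-.031*ex)
# scene check
for P in([*m[:2],.113],):print("scene px knob top",proj("scene",P))
E
```

```text
hole 269.8423461399494 269.7594845236661 [0.5488697 0.1049198 0.034    ]
hole 294.52219482120836 275.18002466091247 [0.53874874 0.06105566 0.034     ]
hole 344.00199741510994 286.2399248031959 [ 0.51822455 -0.02641602  0.034     ]
hole 368.8624212902459 291.6814779612688 [ 0.50817073 -0.07013491  0.034     ]
[0.04501663 0.0898473  0.04486001]
mid [0.52850343 0.01735613 0.034     ] fixture yaw -0.22843472903636197
[[ 0.69547657  0.19063782  0.02      ]
 [ 0.60222171 -0.21289837  0.02      ]
 [ 0.42926705 -0.17401201  0.02      ]
 [ 0.52297502  0.23094566  0.02      ]] [0.56248508 0.00866828 0.02      ]
plate yaw -0.22725364870837594
axis from plate [0.52838498 0.01655387 0.02      ]
knob [0.52774706 0.01739036 0.113     ] [np.float64(0.011164456711005398), np.float64(0.03969027977550857), np.float64(0.01208379214764428), np.float64(0.037976699068494414)]
red dir -2.2166086138253647 joint 1.1522376884728045
mark [0.49809169 0.02417912 0.053     ] exp [0.49830048 0.02434051 0.034     ]
scene px knob top [328.97989289 189.28557325]
```

Call:
send_rows:
  steps:
    - {"x": -0.28,"y": -0.28}
    - {"x": -0.56,"y": -0.56}
    - {"x": -0.84,"y": -0.84}
    - {"x": -1,"y": -1}
    - {"x": -1,"y": -1}
  claw: 0.45
  newtons: 20

```text
$.steps[0]: bad value
```

Call:
send_rows:
  steps:
    - {"x": -0.28,"y": -0.28,"z": 0,"wx": 0,"wy": 0,"wz": 0}
    - {"x": -0.56,"y": -0.56,"z": 0,"wx": 0,"wy": 0,"wz": 0}
    - {"x": -0.84,"y": -0.84,"z": 0,"wx": 0,"wy": 0,"wz": 0}
    - {"x": -1,"y": -1,"z": 0,"wx": 0,"wy": 0,"wz": 0}
    - {"x": -1,"y": -1,"z": 0,"wx": 0,"wy": 0,"wz": 0}
  claw: 0.45
  newtons: 20

```text
time: 0.6
ee_pos: [0.2749, 0.4657, 0.238]
eef_rot: [-3.138, 0.002, 2.834]
contact_force: [-0.6, -0.4, -0.1]
width: 0.0503
```

Call:
send_rows:
  steps:
    - {"x": -0.28,"y": -0.28,"z": 0,"wx": 0,"wy": 0,"wz": 0.06}
    - {"x": -0.56,"y": -0.56,"z": 0,"wx": 0,"wy": 0,"wz": 0.12}
    - {"x": -0.84,"y": -0.84,"z": 0,"wx": 0,"wy": 0,"wz": 0.18}
    - {"x": -1,"y": -1,"z": 0,"wx": 0,"wy": 0,"wz": 0.24}
    - {"x": -1,"y": -1,"z": 0,"wx": 0,"wy": 0,"wz": 0.3}

```text
time: 1.1
ee_pos: [0.3547, 0.3118, 0.2386]
eef_rot: [-3.139, 0.005, 2.195]
contact_force: [-0.5, 0.1, -0.2]
width: 0.0395
```

```bash
cat > d.py <<'E'
import sys
from h import *
from scipy.spatial.transform import Rotation as Ro
def plan(x,y,z,yaw):
    s=r.state();R=Ro.from_euler("xyz",s["eef_rot"]);G=Ro.from_euler("xyz",[np.pi,0,yaw])
    d=R.inv().apply(np.array([x,y,z])-s["ee_pos"]);w=(R.inv()*G).as_rotvec()
    print("t",s["time"],"pos",s["ee_pos"].round(4),"rot",s["eef_rot"].round(4),"F",s["contact_force"].round(1),"T",s["ft_torque"].round(2),"w",round(s["width"],4),"q",np.round(s["joint_positions"],2))
    print("shift",(d/.12).round(3),"turn",(w/np.radians(120)).round(3))
if __name__=="__main__":plan(*map(float,sys.argv[1:5]))
E
python3 d.py .5283 .0173 .18 .925
```

```text
t 1.1 pos [0.3547 0.3118 0.2386] rot [-3.1393  0.0048  2.1946] F [-0.5  0.1 -0.2] T [ 0.03  0.   -0.  ] w 0.0395 q [-1.    0.23  0.2   2.   -0.05  0.91 -0.14]
shift [-2.835 -0.258  0.503] turn [0.    0.003 0.606]
```

Call:
send_rows:
  steps:
    - {"x": -0.4,"y": -0.04,"z": 0,"wx": 0,"wy": 0,"wz": 0.06}
    - {"x": -0.8,"y": -0.08,"z": 0,"wx": 0,"wy": 0,"wz": 0.12}
    - {"x": -1,"y": -0.1,"z": 0,"wx": 0,"wy": 0,"wz": 0.18}
    - {"x": -1,"y": -0.1,"z": 0,"wx": 0,"wy": 0,"wz": 0.24}

```text
time: 1.5
ee_pos: [0.4168, 0.2048, 0.2393]
eef_rot: [3.141, 0.006, 1.682]
contact_force: [-0.1, 0.5, 0.1]
width: 0.0396
```

```bash
python3 d.py .5283 .0173 .18 .925
```

```text
t 1.5 pos [0.4168 0.2048 0.2393] rot [3.1405 0.0063 1.6816] F [-0.1  0.5  0.1] T [-0.06  0.   -0.03] w 0.0396 q [-0.87  0.22  0.36  2.03 -0.09  0.91 -0.35]
shift [-1.652  0.75   0.506] turn [0.002 0.003 0.361]
```

Call:
send_rows:
  steps:
    - {"x": -0.33,"y": 0.15,"z": 0,"wx": 0,"wy": 0,"wz": 0.06}
    - {"x": -0.66,"y": 0.3,"z": 0,"wx": 0,"wy": 0,"wz": 0.12}
    - {"x": -1,"y": 0.45,"z": 0,"wx": 0,"wy": 0,"wz": 0.18}
    - {"x": -1,"y": 0.45,"z": 0,"wx": 0,"wy": 0,"wz": 0.24}

```text
time: 1.9
ee_pos: [0.4865, 0.0866, 0.2407]
eef_rot: [3.134, 0.006, 1.167]
contact_force: [-0.1, -0.6, 0.8]
width: 0.0391
```

```bash
python3 d.py .5283 .0173 .18 .925
```

```text
t 1.9 pos [0.4865 0.0866 0.2407] rot [3.1341 0.0061 1.1665] F [-0.1 -0.6  0.8] T [-0.08  0.09  0.01] w 0.0391 q [-0.71  0.29  0.53  1.97 -0.17  0.93 -0.51]
shift [-0.391  0.543  0.512] turn [0.004 0.002 0.115]
```

Call:
send_rows:
  steps:
    - {"x": -0.13,"y": 0.18,"z": 0.15,"wx": 0,"wy": 0,"wz": 0.06}
    - {"x": -0.26,"y": 0.36,"z": 0.3,"wx": 0,"wy": 0,"wz": 0.115}
    - {"x": -0.391,"y": 0.543,"z": 0.45,"wx": 0.004,"wy": 0.002,"wz": 0.115}
    - {"x": -0.391,"y": 0.543,"z": 0.51,"wx": 0.004,"wy": 0.002,"wz": 0.115}
    - {"x": -0.391,"y": 0.543,"z": 0.51,"wx": 0.004,"wy": 0.002,"wz": 0.115}

```text
time: 2.4
ee_pos: [0.5277, 0.0179, 0.1789]
eef_rot: [-3.14, 0.003, 0.926]
contact_force: [-0.8, 0.0, -1.6]
width: 0.0397
```

```bash
python3 d.py .5283 .0173 .086 .925;  python3 - <<'E'
from h import *
for n in("scene","top"):
    im=cv2.cvtColor(r.get_image(n),cv2.COLOR_RGB2BGR)
    g=im[120:280,240:440] if n=="scene" else im[200:350,220:420]
    cv2.imwrite(f"pics/{n}1.png",cv2.resize(cv2.convertScaleAbs(g,alpha=2),None,fx=3.5,fy=3.5))
E
```

```text
t 2.4 pos [0.5277 0.0179 0.1789] rot [-3.1397e+00  2.9000e-03  9.2600e-01] F [-0.8  0.  -1.6] T [-0.01  0.1  -0.02] w 0.0397 q [-0.54  0.45  0.55  1.94 -0.31  0.84 -0.48]
shift [0.001 0.009 0.774] turn [-0.001  0.001  0.   ]
```

View pics/scene1.png

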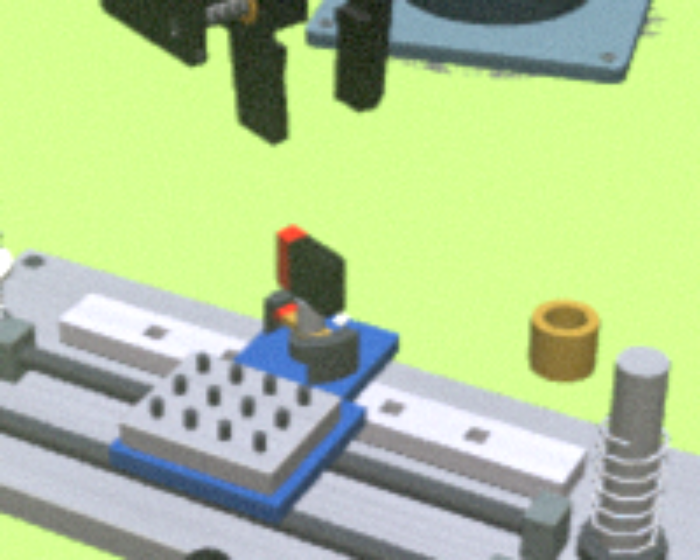

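View pics/top1.png

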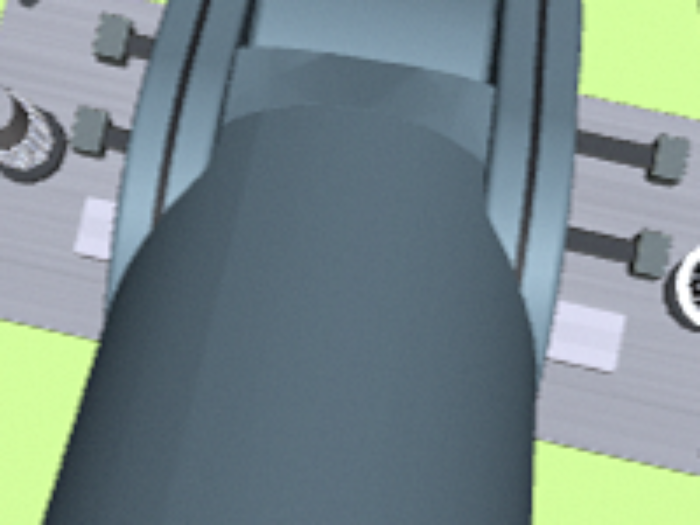

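The scene view shows the fingers, at zoomed (262,120) and (362,90), straddling the knob at (312,265). The arm hides it from the top camera. I'll descend and close.

Call:
send_rows:
  steps:
    - {"x": 0,"y": 0.009,"z": 0.25,"wx": 0,"wy": 0,"wz": 0}
    - {"x": 0,"y": 0.009,"z": 0.5,"wx": 0,"wy": 0,"wz": 0}
    - {"x": 0,"y": 0.009,"z": 0.7,"wx": 0,"wy": 0,"wz": 0}
    - {"x": 0,"y": 0.009,"z": 0.77,"wx": 0,"wy": 0,"wz": 0}
    - {"x": 0,"y": 0.009,"z": 0.77,"wx": 0,"wy": 0,"wz": 0}
    - {"x": 0,"y": 0.009,"z": 0.77,"wx": 0,"wy": 0,"wz": 0}

```text
time: 3.1
ee_pos: [0.5297, 0.0189, 0.0891]
eef_rot: [3.141, -0.001, 0.929]
contact_force: [-0.3, -0.8, 0.7]
width: 0.04
```

```bash
python3 d.py .5283 .0173 .086 .925
```

```text
t 3.1 pos [0.5297 0.0189 0.0891] rot [ 3.1413e+00 -7.0000e-04  9.2860e-01] F [-0.3 -0.8  0.7] T [-0.05  0.1   0.03] w 0.04 q [-0.47  0.6   0.46  1.98 -0.42  0.66 -0.39]
shift [-0.018 -0.002  0.026] turn [ 0.    -0.     0.002]
```

Call:
send_rows:
  steps:
    - {"x": -0.015,"y": -0.002,"z": 0.02,"wx": 0,"wy": 0,"wz": 0.002}
    - {"x": -0.015,"y": -0.002,"z": 0.02,"wx": 0,"wy": 0,"wz": 0.002}

```text
time: 3.3
ee_pos: [0.529, 0.0176, 0.0876]
eef_rot: [3.14, -0.002, 0.924]
contact_force: [-0.0, 0.2, -1.4]
width: 0.04
```

Call:
send_rows:
  steps:
    - {"x": 0,"y": 0,"z": 0,"wx": 0,"wy": 0,"wz": 0}
    - {"x": 0,"y": 0,"z": 0,"wx": 0,"wy": 0,"wz": 0}
    - {"x": 0,"y": 0,"z": 0,"wx": 0,"wy": 0,"wz": 0}
    - {"x": 0,"y": 0,"z": 0,"wx": 0,"wy": 0,"wz": 0}
    - {"x": 0,"y": 0,"z": 0,"wx": 0,"wy": 0,"wz": 0}
    - {"x": 0,"y": 0,"z": 0,"wx": 0,"wy": 0,"wz": 0}
  claw: 0
  newtons: 30

```text
time: 3.9
ee_pos: [0.529, 0.0177, 0.0877]
eef_rot: [3.14, -0.002, 0.924]
contact_force: [-0.3, -0.3, 1.7]
width: 0.0118
```

```bash
python3 d.py .5283 .0173 .086 -0.228
```

```text
t 3.9 pos [0.529  0.0177 0.0877] rot [ 3.1405e+00 -2.0000e-03  9.2420e-01] F [-0.3 -0.3  1.7] T [0.05 0.3  0.01] w 0.0118 q [-0.47  0.6   0.45  1.98 -0.42  0.65 -0.39]
shift [-0.006 -0.002  0.014] turn [-0.    -0.001  0.55 ]
```

Call:
send_rows:
  steps:
    - {"x": 0,"y": 0,"z": 0,"wx": 0,"wy": 0,"wz": 0.05}
    - {"x": -0.001,"y": 0,"z": 0,"wx": 0,"wy": 0,"wz": 0.11}
    - {"x": -0.002,"y": 0,"z": 0,"wx": 0,"wy": 0,"wz": 0.17}
    - {"x": -0.003,"y": 0,"z": 0,"wx": 0,"wy": 0,"wz": 0.23}
    - {"x": -0.004,"y": 0,"z": 0,"wx": 0,"wy": 0,"wz": 0.29}
    - {"x": -0.004,"y": 0,"z": 0,"wx": 0,"wy": 0,"wz": 0.35}
    - {"x": -0.004,"y": 0,"z": 0,"wx": 0,"wy": 0,"wz": 0.41}
    - {"x": -0.004,"y": 0,"z": 0,"wx": 0,"wy": 0,"wz": 0.47}
    - {"x": -0.004,"y": 0,"z": 0,"wx": 0,"wy": 0,"wz": 0.52}
    - {"x": -0.004,"y": 0,"z": 0,"wx": 0,"wy": 0,"wz": 0.55}
    - {"x": -0.004,"y": 0,"z": 0,"wx": 0,"wy": 0,"wz": 0.55}
    - {"x": -0.004,"y": 0,"z": 0,"wx": 0,"wy": 0,"wz": 0.55}

```text
time: 5.1
ee_pos: [0.529, 0.0174, 0.0877]
eef_rot: [-3.14, -0.002, -0.226]
contact_force: [1.1, 0.5, 0.5]
width: 0.0119
```

```bash
python3 d.py .5283 .0173 .087 -0.228; python3 - <<'E'
from h import *
n="scene"
im=cv2.cvtColor(r.get_image(n),cv2.COLOR_RGB2BGR)
g=im[150:270,260:400]
cv2.imwrite(f"pics/{n}2.png",cv2.resize(cv2.convertScaleAbs(g,alpha=2),None,fx=5,fy=5))
E
```

```text
t 5.1 pos [0.529  0.0174 0.0877] rot [-3.1402e+00 -2.4000e-03 -2.2570e-01] F [1.1 0.5 0.5] T [ 0.04  0.04 -0.04] w 0.0119 q [-0.67  0.69  0.75  1.99 -0.7   0.73 -1.29]
shift [-0.005  0.002  0.006] turn [-0.001 -0.001  0.001]
```

View pics/scene2.png

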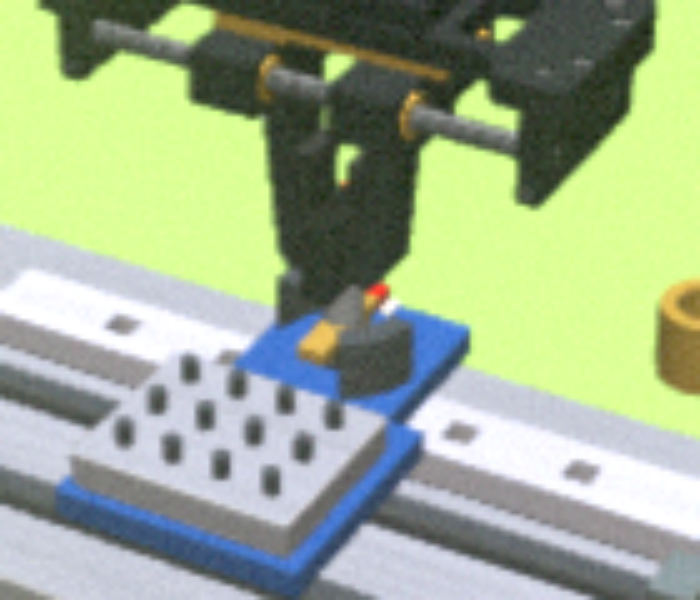

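The knob has turned: the cross bar points at the white mark and is free of the claws. Now I'll lift about 14.5 mm.

Call:
send_rows:
  steps:
    - {"x": 0,"y": 0,"z": -0.03,"wx": 0,"wy": 0,"wz": 0}
    - {"x": 0,"y": 0,"z": -0.06,"wx": 0,"wy": 0,"wz": 0}
    - {"x": 0,"y": 0,"z": -0.09,"wx": 0,"wy": 0,"wz": 0}
    - {"x": 0,"y": 0,"z": -0.12,"wx": 0,"wy": 0,"wz": 0}
    - {"x": 0,"y": 0,"z": -0.12,"wx": 0,"wy": 0,"wz": 0}
    - {"x": 0,"y": 0,"z": -0.12,"wx": 0,"wy": 0,"wz": 0}
  newtons: 35

```text
time: 5.75
ee_pos: [0.5288, 0.0174, 0.1021]
eef_rot: [-3.14, -0.002, -0.226]
contact_force: [2.6, -0.0, -6.6]
width: 0.0118
```

```bash
python3 d.py .5183 -.0265 .1022 -0.228; python3 - <<'E'
from h import *
n="scene"
im=cv2.cvtColor(r.get_image(n),cv2.COLOR_RGB2BGR)
g=im[150:270,260:400]
cv2.imwrite(f"pics/{n}3.png",cv2.resize(cv2.convertScaleAbs(g,alpha=2),None,fx=5,fy=5))
E
```

```text
t 5.75 pos [0.5288 0.0174 0.1021] rot [-3.1401e+00 -2.3000e-03 -2.2580e-01] F [ 2.6 -0.  -6.6] T [-0.05 -0.34  0.03] w 0.0118 q [-0.69  0.67  0.77  1.99 -0.68  0.76 -1.3 ]
shift [-0.003  0.377 -0.002] turn [-0.001 -0.001  0.001]
```

View pics/scene3.png

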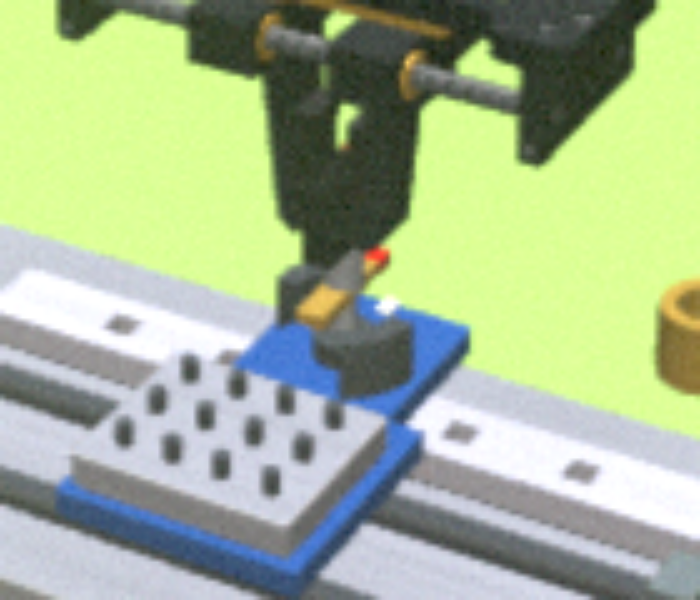

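The cross bar has visibly risen above the claws, and -6.6 N matches the spring plus weight. Now the 45 mm slide along tool +y.

Call:
send_rows:
  steps:
    - {"x": 0,"y": 0.03,"z": 0,"wx": 0,"wy": 0,"wz": 0}
    - {"x": 0,"y": 0.08,"z": 0,"wx": 0,"wy": 0,"wz": 0}
    - {"x": 0,"y": 0.13,"z": 0,"wx": 0,"wy": 0,"wz": 0}
    - {"x": 0,"y": 0.18,"z": 0,"wx": 0,"wy": 0,"wz": 0}
    - {"x": 0,"y": 0.23,"z": 0,"wx": 0,"wy": 0,"wz": 0}
    - {"x": 0,"y": 0.28,"z": 0,"wx": 0,"wy": 0,"wz": 0}
    - {"x": 0,"y": 0.33,"z": 0,"wx": 0,"wy": 0,"wz": 0}
    - {"x": -0.001,"y": 0.36,"z": 0,"wx": 0,"wy": 0,"wz": 0}
    - {"x": -0.001,"y": 0.375,"z": 0,"wx": 0,"wy": 0,"wz": 0}
    - {"x": -0.001,"y": 0.375,"z": 0,"wx": 0,"wy": 0,"wz": 0}
    - {"x": -0.001,"y": 0.375,"z": 0,"wx": 0,"wy": 0,"wz": 0}

```text
time: 6.9
ee_pos: [0.5185, -0.027, 0.102]
eef_rot: [-3.141, -0.002, -0.226]
contact_force: [1.8, -1.2, -6.4]
width: 0.0119
```

```bash
python3 d.py .5186 -.0264 .0877 -0.228; python3 - <<'E'
from h import *
n="scene"
im=cv2.cvtColor(r.get_image(n),cv2.COLOR_RGB2BGR)
g=im[150:270,240:380]
cv2.imwrite(f"pics/{n}4.png",cv2.resize(cv2.convertScaleAbs(g,alpha=2),None,fx=5,fy=5))
E
```

```text
t 6.9 pos [ 0.5185 -0.027   0.102 ] rot [-3.141e+00 -2.400e-03 -2.262e-01] F [ 1.8 -1.2 -6.4] T [-0.32 -0.34 -0.04] w 0.0119 q [-0.61  0.65  0.77  2.01 -0.68  0.74 -1.22]
shift [-0.001 -0.005  0.119] turn [-0.    -0.001  0.001]
```

View pics/scene4.png

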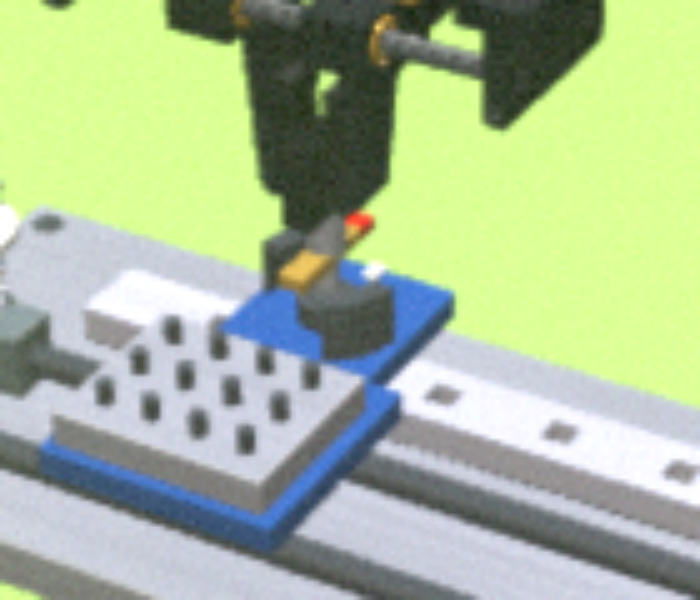

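The carriage followed. The TCP travelled 45.6 mm, so I'll ease back 0.5 mm and lower in two parts.

Call:
send_rows:
  steps:
    - {"x": 0,"y": -0.005,"z": 0,"wx": 0,"wy": 0,"wz": 0}
    - {"x": 0,"y": -0.005,"z": 0.02,"wx": 0,"wy": 0,"wz": 0}
    - {"x": 0,"y": -0.005,"z": 0.04,"wx": 0,"wy": 0,"wz": 0}
    - {"x": 0,"y": -0.005,"z": 0.06,"wx": 0,"wy": 0,"wz": 0}
    - {"x": 0,"y": -0.005,"z": 0.06,"wx": 0,"wy": 0,"wz": 0}
    - {"x": 0,"y": -0.005,"z": 0.06,"wx": 0,"wy": 0,"wz": 0}

```text
time: 7.55
ee_pos: [0.5187, -0.0265, 0.0947]
eef_rot: [-3.141, -0.002, -0.226]
contact_force: [1.9, -2.2, -6.3]
width: 0.0116
```

```bash
python3 d.py .5186 -.0264 .0877 -0.228
```

```text
t 7.55 pos [ 0.5187 -0.0265  0.0947] rot [-3.1412e+00 -2.4000e-03 -2.2620e-01] F [ 1.9 -2.2 -6.3] T [-0.55 -0.19  0.03] w 0.0116 q [-0.6   0.66  0.76  2.02 -0.69  0.73 -1.21]
shift [-0.001 -0.001  0.058] turn [-0.    -0.001  0.001]
```

At 7 mm lift the spring still pulls down, so the pin is in the hole. I'll lower the rest of the way.

Call:
send_rows:
  steps:
    - {"x": 0,"y": 0,"z": 0.02,"wx": 0,"wy": 0,"wz": 0}
    - {"x": 0,"y": 0,"z": 0.04,"wx": 0,"wy": 0,"wz": 0}
    - {"x": 0,"y": 0,"z": 0.058,"wx": 0,"wy": 0,"wz": 0}
    - {"x": 0,"y": 0,"z": 0.062,"wx": 0,"wy": 0,"wz": 0}
    - {"x": 0,"y": 0,"z": 0.062,"wx": 0,"wy": 0,"wz": 0}
    - {"x": 0,"y": 0,"z": 0.062,"wx": 0,"wy": 0,"wz": 0}

```text
time: 8.15
ee_pos: [0.5188, -0.0266, 0.0876]
eef_rot: [-3.141, -0.003, -0.226]
contact_force: [-0.4, -1.9, 4.7]
width: 0.0116
```

```bash
python3 d.py .5186 -.0264 .0877 -0.228; python3 - <<'E'
from h import *
n="scene"
im=cv2.cvtColor(r.get_image(n),cv2.COLOR_RGB2BGR)
cv2.imwrite("pics/scene5f.png",im)
g=im[150:270,240:380]
cv2.imwrite(f"pics/{n}5.png",cv2.resize(cv2.convertScaleAbs(g,alpha=2),None,fx=5,fy=5))
E
```

```text
t 8.15 pos [ 0.5188 -0.0266  0.0876] rot [-3.1408e+00 -2.6000e-03 -2.2640e-01] F [-0.4 -1.9  4.7] T [-0.35  0.34 -0.02] w 0.0116 q [-0.6   0.67  0.75  2.02 -0.7   0.72 -1.2 ]
shift [-0.002 -0.001 -0.001] turn [-0.    -0.001  0.001]
```

View pics/scene5.png

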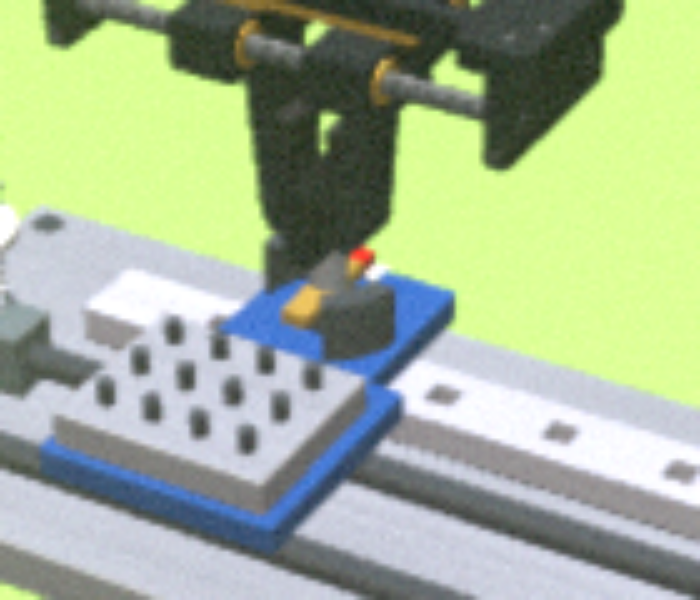

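```bash
python3 - <<'E'
from h import *
a=cv2.imread("pics/scene0.png").astype(int);b=cv2.imread("pics/scene5f.png").astype(int)
d=abs(a-b).max(2)
for n,(x0,x1,y0,y1) in dict(bush=(385,416,203,232),oil=(282,320,275,330),driver=(155,215,245,318)).items():print(n,(d[y0:y1,x0:x1]>30).mean())
r.finish_job();s=r.state();print(s["time"],s["ee_pos"],s["contact_force"],s["width"])
E
```

```text
bush 0.0
oil 0.0
driver 0.0
the job is handed in; nothing more can be done
the job is handed in; nothing more can be done
```

The carriage now sits in the next hole towards the caged post (fixture -y, -45 mm). I handed the job in with the knob still gripped; the last reading was at about 8.2 s of the 38 s allowed.

- **Turn:** I pinched the knob and turned it clockwise by about 1.15 rad, until the red end faced the white mark.
- **Lift and slide:** I lifted the knob about 14.4 mm and slid the carriage about 45 mm.
- **Seating:** I lowered the knob until the tool was back at its starting height (87.6 mm, against 87.7 mm before the lift). The force changed from the spring's -6.3 N to +4.7 N, so the plunger is on its hard stop.

**Last checks:**
- **Picture:** The cross bar sits down between the claws, as it did at home. The three holes on the far side of the carriage are visible, as they should be.
- **Grip:** The finger opening was 11.6 mm, so the knob was still held.
- **Loose things:** The bush, oil bottle and screwdriver showed no change between the first and last pictures.
- **Not seen:** The top camera was blocked by the arm when I tried it before the grasp, and I did not use it after that. The final position rests on the scene view, the tool pose and the forces. The last reading also showed a small side force of about 2 N on the knob. No state could be read after hand-in.

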